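# Moisture reading of a loose billet on a carrying tray

## Robot

A 7-joint arm with a two-finger parallel gripper is mounted at the origin on the work surface. World frame = base frame: x ahead of the robot, y to its left, z up, the work surface at z = 0. Lengths are in m, angles in rad, forces in N, time in s.
With the tool pointing down it reaches from about 0.4 to 0.875 m from the base axis. Payload 4.4 kg.
Tool frame: the origin (TCP) lies midway between the tips of the shut fingers; the grasp point (between the pads) lies 19 mm behind it (robot.grip_depth is the distance from the TCP to the grasp point, in m); z points along the fingers, y is the line along which they close (so a half turn about z gives the same grasp; the last joint's range is limited). The gripper opens to 85 mm and grips with 20 to 120 N. Pads are 22 mm wide; open, the fingers measure 114 mm over their backs; the gripper's body (76 mm by 85 mm) begins 54 mm behind the grasp point. The pads swing forward as they close: fully open they stand 13 mm farther back than shut.
Start: joints at [-1.27, 0.628, 0.038, 1.517, -0.027, 0.996, -0.02], TCP at [0.233, 0.607, 0.231] pointing down, gripper open.
Joint ranges: [-3.06, 3.06], [-0.37, 2.12], [-1.25, 1.32], [0.18, 2.47], [-1.1, 4.24], [0.23, 1.98], [-2.94, 2.94]. Speed limits (rad/s): [2.57, 2.57, 3.14, 3.14, 3.14, 3.14, 3.14].

## Interface

Orientations are given as a unit quaternion [w, x, y, z].
In Python, from workcell import robot gives the robot as it stands.
- The arm moves only by the shell command python3 -m pendant 'ROWS' [FORCE]. ROWS is JSON, a list of rows, each a list of 3 entries, a list of its own where there are three numbers: the shift along the tool's x, y, z in cm, then the turn, a rotation vector about the tool's x, y, z in rad, then the closure, from -1 (fully open) to 1 (shut). In form: [[[dx, dy, dz], [wx, wy, wz], fingers], ...]. A call has exactly 8 rows; each row is the pose to reach, as a shift and turn from the pose commanded when the call began, along the tool's axes at that moment; what a row does not reach only later rows make up. A row lasts 1/10 s, in which the tool goes at most 50 mm and 8.59 degrees, less where a joint would pass 70% of its speed; a pose out of reach is approached as far as the arm can. A call with a gripper value outside its range is refused whole. The fingers move at their own pace and stop on an object; FORCE is the grip in N (left out, the last holds). Time passes only in rows, so rows that repeat a pose let the fingers close, or fill a call up. It gives the time, the measured TCP pose, the force, the opening and the grip force at its end, in the units of the state.
- robot.sense(): the state, without advancing time (a new reading comes with each control period).
- robot.snapshot(name): name is "scene" or "top" or "wrist"; returns a dict with "pixels" (420x560x3 uint8, red, green, blue), "z_map" (420x560 float32, m along the optical axis (not along the pixel's ray), 0 where there is no reading), "camera_matrix" (3x3 intrinsics, pixels), "R" (3x3) and "t" (3): a world point X has camera coordinates R X + t. Camera axes: x right, y down, z forward; pixel columns grow to the right and rows downward; lengths in m; the calibration is good to about 2 mm. A picture is of the moment at which its call begins.
- robot.finish_job(): hands the job in; it is judged then, once.
The state is a dict: "clock": time; "joint_positions": joint angles; "qd": joint speeds; "joint_efforts": joint torques, N m; "position": TCP position; "tool_rot": TCP orientation; "ft_force": force on the tool from outside, world axes, zero at the start; "moment": the same for the moment, N m; "width": finger opening in m; "grip_force": force on a finger pad.
Only numpy, scipy, OpenCV 4.12 (cv2) and the standard library are available. Lean on these libraries where they do the work, as an engineer would, in place of code of your own. Each camera call takes 0.05 s, during which the arm holds its last target. There are 200 camera calls.

## Task

Lift the carrying tray by its handle without touching the log billet that rolls loose in it, and hold it up in front of the moisture reader, tray square to the lens and level from side to side, with the billet balanced in the middle of the tray and its end facing the lens at reading distance for 4 seconds. Never let the billet roll out or bang hard against the tray's ends. Then set the tray down gently, squarely on the middle of the rubber mat with the billet still in it, let go and leave everything at rest; leave the small wooden wedge that lies on the bench alone.

Things in the scene. Friction and masses are not known exactly. Their poses are not given: they have to be found in the camera images.
- tray: Loose plywood carrying tray, 310 (x) x 130 (y) mm, about 0.45 kg, flat on the bench at the start. Origin: centre of its underside; x along its length, y across, z up. End boards to z = 60 mm, inner faces at x = +-145 mm. Side boards to z = 50 mm, but in the middle of both sides (|x| < 55 mm) the rim is only 24 mm high so that the reader can look in.
- tray_floor (a point): Crown of the tray's inner floor, in the middle, 14 mm above the underside; the tray's axes. The floor is cambered along x like an arch of 1.36 m radius (8 mm lower at the ends), so the billet rolls away from the middle unless held by tilting: with the billet at x and the +x end tilted down by a rad it accelerates by 6.5*(a + x/1.4) m/s2 along x.
- tray_grip (a point): Middle of the tray's wooden handle bar, 150 mm above the tray's underside over its middle; the tray's axes. The bar runs along the tray's y, is 136 mm long, 28 mm thick along the tray's x (the width to grip, from above) and 34 mm tall (133 to 167 mm above the underside). Slanting steel rods at the tray's two sides carry it.
- billet: Loose round log, dark bark, pale ends, 80 mm diameter, 100 mm long, about 0.26 kg (0.75 to 1.3 times). Origin: its middle, 54 mm above the tray's underside at the crown, 50 mm at the ends. Its y axis is the log's axis, across the tray (6 mm play each side); x and z turn as it rolls. It starts parked at the tray's +x end (x = 104 mm). Rolling friction balances about 0.012 rad of tilt.
- lens (a point): Front glass of the moisture reader, 154 mm above the bench. The lens looks level along this point's -x; y level across, z up. It reads a billet on the lens axis, middle about 130 mm in front of the glass (100 to 160), billet's axis along the lens axis, thus tray's length across it and tray's underside about 100 mm above the bench.
- reader: Moisture reader, fixed: grey head (62 mm wide, top 185 mm above the bench) with a black lens barrel 42 mm across, on a thin post and a dark foot 130 mm wide, 14 mm high, whose front edge is 15 mm behind the glass. Origin on the bench under the head; the glass is 45 mm in front of it (-x).
- mat: Thin black rubber mat fixed on the bench, 360 (x) x 180 (y) mm, 4 mm thick. Origin: centre of its underside, on the bench; x along its length. The tray is to end on it, middle over middle, lengths parallel, either way round.
- wedge: Bystander: small pale wooden wedge block 75 x 30 x 22 mm lying on the bench between tray and mat, to be left alone. Origin: centre of its underside.
Things that resemble listed ones, but are neither listed nor needed, are in the scene too. Of the things like the billet, leave any that is red; of the rest the larger one is meant.

How it is judged:
By the outcome, as a careful person would: the job done as asked, in the order asked, and still so for the second after the job is handed in, with the robot touching nothing.
It also fails if it takes over 72 s, if anything falls off the work surface, if the arm or the gripper's body presses on something with over 40 N, if the wrist force passes 120 N, or if a joint passes its speed limit or range.

## Working session

There is one attempt and no reset: what is moved stays moved. The work goes in short steps, Python scripts to look and compute and a shell command to move; the robot and the scene stay as the last step left them, time stands still between calls to the robot, and variables do not carry over. Pictures are saved under pics/ and viewed, at most 10 in all, crops included, and the job is handed in when it is done.

```bash
ls; mkdir -p pics
cat > h.py <<'E'
import numpy as np,cv2,pickle
from workcell import robot
def snap(n,f):
    s=robot.snapshot(n); pickle.dump(s,open(f'pics/{f}.pkl','wb'))
    cv2.imwrite(f'pics/{f}.png',s['pixels'][:,:,::-1]); return s
def load(f): return pickle.load(open(f'pics/{f}.pkl','rb'))
def xyz(s):
    K=s['camera_matrix'];z=s['z_map'];v,u=np.mgrid[:z.shape[0],:z.shape[1]]
    c=np.stack([(u-K[0,2])/K[0,0]*z,(v-K[1,2])/K[1,1]*z,z],-1)
    p=(c-s['t'])@s['R']; p[z==0]=np.nan; return p
def onplane(s,u,v,h):
    K=s['camera_matrix'];d=s['R'].T@np.linalg.solve(K,[u,v,1.]);o=-s['R'].T@s['t']
    return o+d*(h-o[2])/d[2]
E
python3 - <<'E'
from h import *
a=snap('scene','s0');b=snap('top','t0')
for s in(a,b): print(-s['R'].T@s['t'])
print(robot.sense())
E
```

```text
pics
[ 0.99817943 -0.90614466  0.92976239]
[ 0.34233449 -0.11932063  1.39646613]
{'clock': 0.1, 'joint_positions': array([-1.26980725,  0.62925374,  0.03846724,  1.51829605, -0.02702232,
        0.99632982, -0.02002536]), 'qd': array([-0.0016429 , -0.00354813,  0.00017338, -0.00073684, -0.00144305,
       -0.0008882 , -0.00099053]), 'joint_efforts': array([ 2.69737633e-03, -5.64528823e+01,  1.23043790e+00, -1.93973494e+01,
        1.13145765e-02,  5.40077410e-03,  1.50117393e-05]), 'position': array([0.23287125, 0.60622529, 0.23047243]), 'tool_rot': array([-1.54695474e-04,  1.82395855e-01,  9.83224781e-01, -8.70609639e-04]), 'ft_force': array([-0.07267478, -0.57162131,  0.5514061 ]), 'moment': array([ 0.02192706, -0.02013268, -0.01903449]), 'grip_force': 0.0, 'width': 0.08552384990708997}
```

View pics/t0.png

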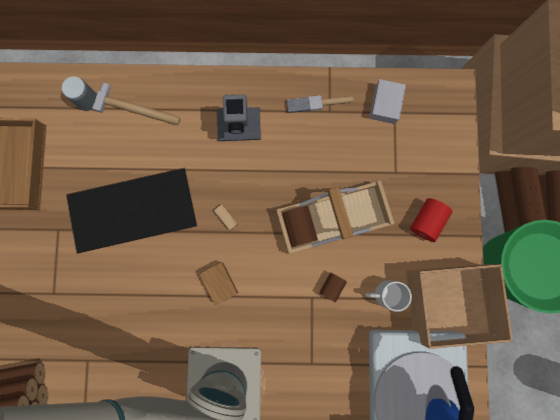

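View pics/s0.png

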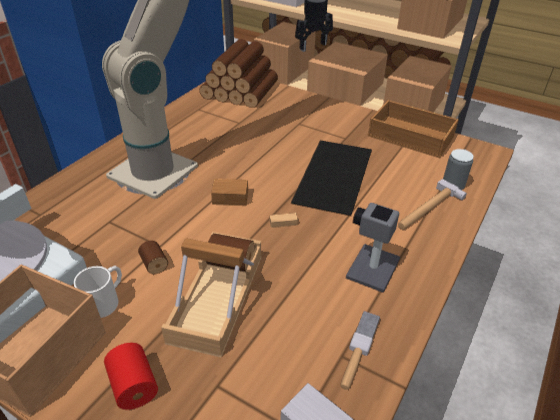

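Top view: the tray is at about (335,217), with the handle bar at (341,212). The candidate billets are the dark log in the tray at (298,227), a smaller dark log loose at (333,287) and a red one at (431,220), so the log in the tray is the one meant. The reader is at (235,115), its lens facing down the image, the mat at (132,210) and the wedge at (225,216). The open trays at (15,165) and (465,305) have no handle, so they are decoys. Next come an enlarged crop and the measurements.

Run:
```python
from h import *
a=load('s0');b=load('t0')
c=np.hstack([cv2.resize(b['pixels'][85:255,205:405],None,fx=2,fy=2,interpolation=2),cv2.resize(a['pixels'][190:360,150:400][:, :],None,fx=1.6,fy=2,interpolation=2)])
cv2.imwrite('pics/c0.png',c[:,:,::-1]);print(c.shape)
P=xyz(b);Q=xyz(a)
def rect(pts,n):
    r=cv2.minAreaRect(pts[:,:2].astype(np.float32)*1000);print(n,len(pts),r,cv2.boxPoints(r).round().tolist(),'z',np.median(pts[:,2]),pts[:,2].min(),pts[:,2].max())
def box(P,u0,u1,v0,v1,z0,z1):
    p=P[v0:v1,u0:u1].reshape(-1,3);return p[(p[:,2]>z0)&(p[:,2]<z1)]
rect(box(P,270,400,175,260,.135,.2),'bar top')
rect(box(Q,160,280,220,290,.135,.2),'bar scene')
rect(box(P,270,400,175,260,.02,.064),'tray')
rect(box(P,210,265,85,150,.16,.2),'head')
rect(box(P,210,265,85,150,.008,.03),'foot')
rect(box(Q,340,405,190,260,.12,.2),'head scene')
m=(b['pixels'].max(-1)<40);m[:, :60]=0;m[:,205:]=0;m[:160]=0;m[260:]=0
rect(P[m],'mat')
rect(box(P,205,245,200,235,.012,.04),'wedge')
# billet top
p=box(P,275,325,195,260,.06,.12);rect(p,'billet');print(np.percentile(p,[2,50,98],axis=0))
```

```text
(340, 800, 3)
bar top 645 ((477.28680419921875, -305.8101806640625), (135.70639038085938, 33.44367218017578), 17.85544204711914) [[408.0, -311.0], [418.0, -343.0], [547.0, -301.0], [537.0, -269.0]] z 0.16595973929307511 0.13520970935364576 0.17359547175811996
bar scene 1143 ((480.0086669921875, -311.9154968261719), (135.74740600585938, 35.72795867919922), 16.24868392944336) [[410.0, -314.0], [420.0, -348.0], [550.0, -310.0], [540.0, -276.0]] z 0.16318411999725035 0.13500162924652281 0.17023917627222557
tray 987 ((477.79290771484375, -307.1758117675781), (130.24359130859375, 311.338623046875), 16.598495483398438) [[371.0, -177.0], [460.0, -475.0], [585.0, -438.0], [496.0, -139.0]] z 0.051725869993620395 0.020020838987509712 0.0639073260690621
head 788 ((741.0698852539062, -24.725597381591797), (96.54267120361328, 61.54827117919922), 2.214181900024414) [[692.0, 4.0], [694.0, -57.0], [790.0, -54.0], [788.0, 8.0]] z 0.18318255273686415 0.1600324972829398 0.19327420959599126
foot 830 ((758.486083984375, -13.103538513183594), (168.43865966796875, 129.54466247558594), 79.22393035888672) [[6
[... 441 characters left out ...]
14.351556777954102) [[366.0, 438.0], [366.0, 438.0], [531.0, 480.0], [531.0, 480.0]] z nan nan nan
wedge 263 ((475.5265808105469, 7.956474304199219), (75.29097747802734, 29.644012451171875), 40.25908279418945) [[437.0, -5.0], [456.0, -28.0], [514.0, 21.0], [495.0, 44.0]] z 0.02174550419477893 0.01218368150199472 0.030934598019947118
billet 1191 ((451.2558898925781, -217.57168579101562), (130.25521850585938, 124.53252410888672), 16.062705993652344) [[371.0, -176.0], [406.0, -295.0], [531.0, -259.0], [497.0, -140.0]] z 0.08346825938239362 0.06006484169587905 0.11921006362173761
[[ 0.39366926 -0.26015665  0.06063712]
 [ 0.44711477 -0.20439517  0.08346826]
 [ 0.52187525 -0.15228445  0.09900623]]
```

View pics/c0.png

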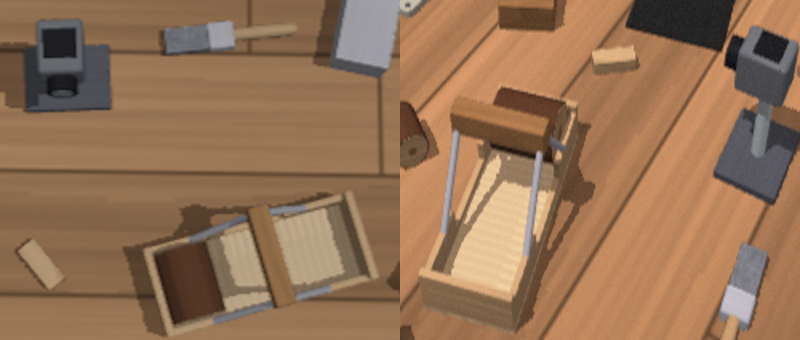

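The crop confirms the choice: the large dark log lies in the tray at crop pixel (188,280), at the end away from the open floor, and the small log at crop (410,135) is outside it. Now I refine the mat and reader poses and work out the first moves.

```bash
cat >> h.py <<'E'
from scipy.spatial.transform import Rotation as Rn
def cur():
    s=robot.sense();q=s['tool_rot'];return np.array(s['position']),Rn.from_quat([q[1],q[2],q[3],q[0]])
def tool(yaw): # tool down, tool y axis at yaw (deg)
    y=np.array([np.cos(np.radians(yaw)),np.sin(np.radians(yaw)),0]);z=np.array([0,0,-1.]);return Rn.from_matrix(np.stack([np.cross(y,z),y,z],1))
def rel(p,yaw,p0=None,R0=None):
    if p0 is None:p0,R0=cur()
    d=R0.inv().apply(np.array(p)-p0)*100;w=(R0.inv()*tool(yaw)).as_rotvec();print('shift cm',d.round(2),'turn',w.round(3));return d,w
E
python3 - <<'E'
from h import *
a=load('s0');b=load('t0')
for s,(u0,u1,v0,v1) in((b,(60,205,160,260)),(a,(285,380,130,220))):
    m=(s['pixels'].max(-1)<45).astype(np.uint8);k=np.zeros_like(m);k[v0:v1,u0:u1]=m[v0:v1,u0:u1]
    k=cv2.morphologyEx(k,cv2.MORPH_OPEN,np.ones((3,3)))
    v,u=np.nonzero(k);w=np.array([onplane(s,x,y,.004)[:2] for x,y in zip(u,v)])
    print('mat',cv2.minAreaRect((w*1000).astype(np.float32)))
P=xyz(b)
# bar top corners/head top: refine via color? head top at z~.185
for nm,s,(u0,u1,v0,v1) in(('top',b,(210,265,85,142)),('scene',a,(340,405,195,260))):
    p=xyz(s)[v0:v1,u0:u1].reshape(-1,3)
    t=p[(p[:,2]>.176)&(p[:,2]<.194)&(p[:,0]>.71)];print(nm,'headtop',cv2.minAreaRect((t[:,:2]*1000).astype(np.float32)),t.mean(0))
    t=p[(p[:,2]>.13)&(p[:,2]<.176)&(p[:,0]<.708)];print('barrel',t.mean(0),t.min(0),t.max(0),len(t))
# head edges pixel lines
print('foot px->', [onplane(b,u,v,.014)[:2].round(4) for u,v in((218,110),(259,109),(218,139),(260,138))])
p0,R0=cur();print(R0.as_matrix().round(3))
W=np.array([.50,.15,.29]);rel(W,20)
rel([.478,-.308,.23],-73.4)
E
```

```text
mat ((492.8538818359375, 287.9833984375), (177.29664611816406, 356.8907775878906), 13.84214973449707)
mat ((535.4557495117188, 287.3398742675781), (255.3433380126953, 370.7818908691406), 13.841829299926758)
top headtop ((750.16455078125, -23.63357925415039), (77.05445861816406, 61.75489807128906), 4.272674083709717) [ 0.74924094 -0.02429651  0.18407881]
barrel [ 0.69810654 -0.02721624  0.16288169] [ 0.69140645 -0.04742697  0.13410652] [ 0.70777864 -0.00730756  0.1759623 ] 124
scene headtop ((752.4155883789062, -28.13233184814453), (75.64657592773438, 64.10053253173828), 2.7967002391815186) [ 0.75438479 -0.03232402  0.18323298]
barrel [ 0.70165781 -0.04023725  0.16419076] [ 0.69392128 -0.05247096  0.1377087 ] [ 0.70794515 -0.01797536  0.17596518] 92
foot px-> [array([0.7985, 0.0376]), array([ 0.8035, -0.0861]), array([0.7088, 0.0351]), array([ 0.7137, -0.0906])]
[[-0.933  0.359 -0.001]
 [ 0.359  0.933 -0.002]
 [-0.    -0.002 -1.   ]]
shift cm [-41.3  -33.02  -5.89] turn [-0.002  0.001  0.855]
shift cm [-55.67 -76.55   0.18] turn [-1.000e-03  2.000e-03  2.485e+00]
```

```bash
python3 -m pendant '[[[-5,-4,-0.7],[0,0,0.1],-1],[[-10,-8,-1.4],[0,0,0.2],-1],[[-15,-12,-2.1],[0,0,0.3],-1],[[-20,-16,-2.8],[0,0,0.4],-1],[[-25,-20,-3.5],[0,0,0.5],-1],[[-30,-24,-4.2],[0,0,0.6],-1],[[-34,-28,-5],[0,0,0.7],-1],[[-37,-31,-6],[0,0,0.8],-1]]'
python3 - <<'E'
from h import *
print(cur()[0]); rel([.478,-.308,.24],-73.4)
E
```

```text
clock: 0.9
position: [0.4293, 0.2592, 0.2777]
tool_rot: [-0.0, 0.553, 0.833, -0.0]
ft_force: [1.3, 0.5, 0.9]
width: 0.0856
grip_force: 0.0
[0.42932509 0.2592457  0.27772117]
shift cm [-54.14 -17.6    3.79] turn [-0.000e+00  1.000e-03  1.681e+00]
```

```bash
python3 -m pendant '[[[-4,-1.3,0],[0,0,0.12],-1],[[-8,-2.6,0],[0,0,0.24],-1],[[-12,-3.9,0],[0,0,0.36],-1],[[-16,-5.2,0],[0,0,0.48],-1],[[-20,-6.5,0],[0,0,0.6],-1],[[-24,-7.8,0],[0,0,0.72],-1],[[-28,-9.1,0],[0,0,0.84],-1],[[-32,-10.4,0],[0,0,0.96],-1]]'
python3 - <<'E'
from h import *
print(cur()[0]); rel([.478,-.308,.25],-73.4)
E
```

```text
clock: 1.7
position: [0.4588, -0.0753, 0.2777]
tool_rot: [-0.0, 0.875, 0.484, 0.0]
ft_force: [1.6, 0.6, 0.3]
width: 0.0853
grip_force: 0.0
[ 0.45879119 -0.0752851   0.27772056]
shift cm [-18.69  14.     2.76] turn [-0.    -0.     0.721]
```

```bash
python3 -m pendant '[[[-3,2.2,0.4],[0,0,0.12],-1],[[-6,4.5,0.8],[0,0,0.24],-1],[[-9,6.7,1.2],[0,0,0.36],-1],[[-12,9,1.6],[0,0,0.48],-1],[[-15,11.2,2],[0,0,0.58],-1],[[-17.5,13.1,2.5],[0,0,0.66],-1],[[-18.7,14,2.8],[0,0,0.72],-1],[[-18.7,14,2.8],[0,0,0.72],-1]]'
python3 - <<'E'
from h import *
print(cur()[0]); rel([.478,-.308,.25],-73.4)
s=snap('wrist','w0'); P=xyz(s);z=P[...,2]
p=P[(z>.155)&(z<.18)&(P[...,0]>.38)&(P[...,0]<.58)&(P[...,1]<-.22)]
print(len(p),cv2.minAreaRect((p[:,:2]*1000).astype(np.float32)),np.median(p[:,2]))
E
```

```text
clock: 2.5
position: [0.4784, -0.3083, 0.249]
tool_rot: [0.0, 0.989, 0.145, -0.001]
ft_force: [-0.9, 1.0, 0.4]
width: 0.0855
grip_force: 0.0
[ 0.47841861 -0.30827856  0.24901303]
shift cm [-0.03 -0.04 -0.1 ] turn [0.    0.002 0.001]
7728 ((477.4791259765625, -308.0367431640625), (134.8333740234375, 28.065221786499023), 16.512548446655273) 0.16796982908255112
```

View pics/w0.png

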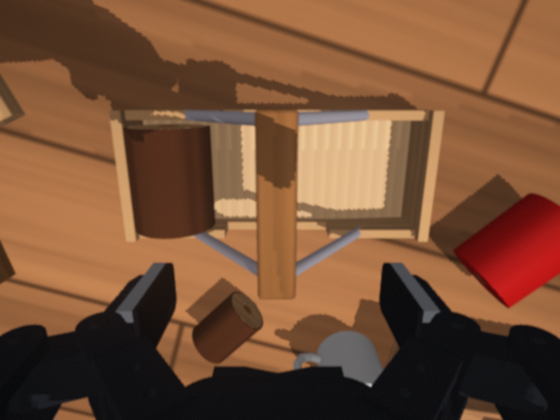

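The wrist view shows the bar centred at (277,205) with the billet parked at the left at (170,180), clear of the finger paths. This third view puts the bar top at 168 mm, 28 mm wide, at (0.4775,-0.308). I go down and grip.

```bash
python3 -m pendant '[[[0,0,1],[0,0,0],-1],[[0,0,3],[0,0,0],-1],[[0,0,5],[0,0,0],-1],[[0,0,7],[0,0,0],-1],[[0,0,9],[0,0,0],-1],[[0,0,10.8],[0,0,0],-1],[[0,0,11.6],[0,0,0],-1],[[0,0,11.8],[0,0,0],-1]]'
python3 -m pendant '[[[0,0,0],[0,0,0],0],[[0,0,0],[0,0,0],0.2],[[0,0,0],[0,0,0],0.3],[[0,0,0],[0,0,0],0.4],[[0,0,0],[0,0,0],1],[[0,0,0],[0,0,0],1],[[0,0,0],[0,0,0],1],[[0,0,0],[0,0,0],1]]' 90
python3 - <<'E'
from h import *
print(cur()[0],cur()[1].as_matrix().round(4),robot.sense()['moment'])
E
```

```text
clock: 3.35
position: [0.4791, -0.3048, 0.1309]
tool_rot: [-0.001, 0.989, 0.148, -0.001]
ft_force: [-0.2, -0.4, -0.3]
width: 0.0857
grip_force: 0.0
clock: 4.15
position: [0.4798, -0.3071, 0.1327]
tool_rot: [0.001, 0.989, 0.147, 0.001]
ft_force: [0.0, 0.6, 6.1]
width: 0.0271
grip_force: 89.9
[ 0.47982355 -0.30711542  0.13266215] [[ 9.569e-01  2.903e-01  1.600e-03]
 [ 2.903e-01 -9.569e-01 -9.000e-04]
 [ 1.300e-03  1.300e-03 -1.000e+00]] [ 0.05658815  0.07081383 -0.0874322 ]
```

```bash
python3 -m pendant '[[[0,0,-0.1],[0,0,0],1],[[0,0,-0.3],[0,0,0],1],[[0,0,-0.6],[0,0,0],1],[[0,0,-1],[0,0,0],1],[[0,0,-1.5],[0,0,0],1],[[0,0,-2.1],[0,0,0],1],[[0,0,-2.8],[0,0,0],1],[[0,0,-3.5],[0,0,0],1]]'
python3 -m pendant '[[[0,0,-0.8],[0,0,0],1],[[0,0,-1.7],[0,0,0],1],[[0,0,-2.7],[0,0,0],1],[[0,0,-3.7],[0,0,0],1],[[0,0,-4.7],[0,0,0],1],[[0,0,-5.5],[0,0,0],1],[[0,0,-6.1],[0,0,0],1],[[0,0,-6.5],[0,0,0],1]]'
cat >> h.py <<'E'
def look(f):
    """tray tilt & billet from wrist depth, in the tool-yaw frame"""
    s=snap('wrist',f);st=robot.sense();P=xyz(s);p0,R=cur()
    y=-R.as_matrix()[:,1];y[2]=0;y/=np.linalg.norm(y);x=y;yy=np.array([-x[1],x[0],0])
    D=P-p0;X=D@x;Y=D@yy;Z=D[...,2]
    px=s['pixels'].astype(int);dark=(px[...,0]<110)&(px[...,0]-px[...,2]<70)
    return s,X,Y,Z,px,st
E
python3 - <<'E'
from h import *
s,X,Y,Z,px,st=look('w1')
print(st['position'],st['ft_force'],st['moment'],st['grip_force'])
a,b=(np.array([X,Y])[:, (Z<-.025)&(Z>-.1)&(abs(Y)<.05)&(abs(X)<.15)])
E
```

```text
clock: 4.95
position: [0.4793, -0.3066, 0.1675]
tool_rot: [0.0, 0.989, 0.147, 0.0]
ft_force: [-0.7, -0.6, -6.9]
width: 0.0272
grip_force: 88.9
clock: 5.75
position: [0.4794, -0.3066, 0.2324]
tool_rot: [0.0, 0.989, 0.147, 0.0]
ft_force: [-0.2, -0.5, -7.5]
width: 0.0271
grip_force: 88.9
[ 0.47951382 -0.30674373  0.23270509] [ 0.03544406  0.54835775 -6.2618619 ] [-0.24643692 -0.10525147  0.03532796] 88.91210675239563
```

View pics/w1.png

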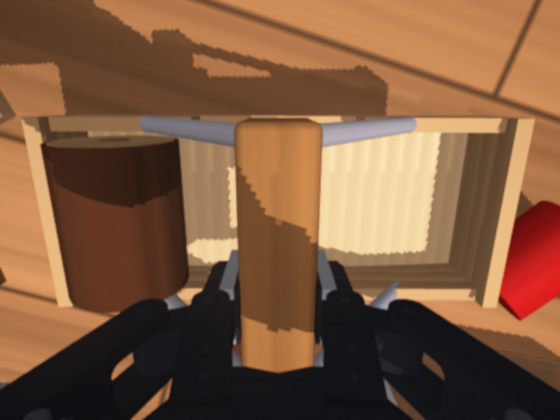

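The wrist view shows the tray up and untwisted, with the end boards at (45,210) and (505,210), the billet still at the left end at (118,215) and the bar at (278,240). Next, a routine that reads billet position and tray tilt from this view.

```bash
cat >> h.py <<'E'
from scipy.optimize import least_squares
def billet(f,v=True):
    s=load(f) if v is None else snap('wrist',f)
    st=robot.sense();p0,R=cur()
    D=R.inv().apply((xyz(s)-p0).reshape(-1,3));tx=-D[:,1];ty=D[:,0];h=.131-D[:,2]
    px=s['pixels'].reshape(-1,3).astype(int);ok=np.isfinite(tx)
    L=ok&(tx<.156)&(tx>.146)&(abs(h-.06)<.025)&(abs(ty)<.05);Rr=ok&(tx>-.156)&(tx<-.146)&(abs(h-.06)<.025)&(abs(ty)<.05)
    hl,hr=[np.percentile(h[m],80) if m.sum()>20 else np.nan for m in(L,Rr)]
    m=ok&(px[:,0]<115)&(px[:,0]-px[:,2]>12)&(px[:,1]<70)&(h>.058)&(h<.105)&(abs(tx)<.13)&(abs(ty)<.042)
    m2=m
    r=least_squares(lambda c:np.hypot(tx[m2]-c[0],h[m2]-c[1])-.04,[np.median(tx[m2]),.05],loss='soft_l1',f_scale=.002)
    tilt=R.as_matrix()[2,1]  # + = tool y up => +x end down
    print(f,'t',round(st['clock'],2),'n',m.sum(),'x mm',(r.x*1000).round(1),'boards',(hl*1000).round(1),(hr*1000).round(1),'toolTilt(+x down)',round(float(tilt),4),'Mom',st['moment'].round(3))
    return r.x[0]
E
python3 - <<'E'
from h import *
billet('w1',None)
p0,R0=cur()
rel([.565,-.033,.2315],-87.5)
E
```

```text
w1 t 5.8 n 15893 x mm [105.6  48.9] boards 59.5 59.6 toolTilt(+x down) 0.0006 Mom [-0.246 -0.105  0.035]
shift cm [ 16.13 -23.71   0.12] turn [ 0.001 -0.001  0.251]
```

```bash
cat >> h.py <<'E'
def plan(p1,yaw1,n,p0,yaw0):
    p0=np.array(p0);p1=np.array(p1);f=lambda t:10*t**3-15*t**4+6*t**5
    for k in range(0,n,8):
        s=f(k/n);ps=p0+(p1-p0)*s;R=tool(yaw0+(yaw1-yaw0)*s);o=[]
        for j in range(1,9):
            e=f((k+j)/n);d=R.inv().apply(p0+(p1-p0)*e-ps)*100;o.append([d.round(2).tolist(),round(float(-np.radians((yaw1-yaw0)*(e-s))),3)])
        print(k,*o)
E
python3 - <<'E'
from h import *
p0,R0=cur();y=R0.as_matrix()[:,1]
plan([.565,-.033,.232],-87.5,24,[p0[0],p0[1],.232],np.degrees(np.arctan2(y[1],y[0])))
E
```

```text
0 [[0.01, -0.02, 0.0], 0.0] [[0.08, -0.12, 0.0], 0.001] [[0.26, -0.38, 0.0], 0.004] [[0.57, -0.84, 0.0], 0.009] [[1.04, -1.53, 0.0], 0.016] [[1.67, -2.45, 0.0], 0.026] [[2.46, -3.61, 0.0], 0.038] [[3.39, -4.98, 0.0], 0.053]
8 [[0.97, -1.6, 0.0], 0.016] [[2.03, -3.35, 0.0], 0.034] [[3.16, -5.21, 0.0], 0.053] [[4.31, -7.12, 0.0], 0.073] [[5.47, -9.02, 0.0], 0.092] [[6.59, -10.88, 0.0], 0.111] [[7.65, -12.63, 0.0], 0.129] [[8.62, -14.23, 0.0], 0.146]
16 [[0.64, -1.52, 0.0], 0.014] [[1.19, -2.81, 0.0], 0.027] [[1.62, -3.84, 0.0], 0.037] [[1.94, -4.61, 0.0], 0.044] [[2.16, -5.12, 0.0], 0.049] [[2.28, -5.41, 0.0], 0.051] [[2.33, -5.53, 0.0], 0.053] [[2.34, -5.55, 0.0], 0.053]
```

```bash
python3 -m pendant '[[[0,0,0],[0,0,0],1],[[0.1,-0.1,0],[0,0,0.001],1],[[0.25,-0.4,0],[0,0,0.004],1],[[0.55,-0.85,0],[0,0,0.009],1],[[1.05,-1.55,0],[0,0,0.016],1],[[1.65,-2.45,0],[0,0,0.026],1],[[2.45,-3.6,0],[0,0,0.038],1],[[3.4,-5,0],[0,0,0.053],1]]' >/dev/null
python3 -m pendant '[[[0.95,-1.6,0],[0,0,0.016],1],[[2.05,-3.35,0],[0,0,0.034],1],[[3.15,-5.2,0],[0,0,0.053],1],[[4.3,-7.1,0],[0,0,0.073],1],[[5.45,-9,0],[0,0,0.092],1],[[6.6,-10.9,0],[0,0,0.111],1],[[7.65,-12.65,0],[0,0,0.129],1],[[8.6,-14.2,0],[0,0,0.146],1]]' >/dev/null
python3 -m pendant '[[[0.65,-1.5,0],[0,0,0.014],1],[[1.2,-2.8,0],[0,0,0.027],1],[[1.6,-3.85,0],[0,0,0.037],1],[[1.95,-4.6,0],[0,0,0.044],1],[[2.15,-5.1,0],[0,0,0.049],1],[[2.3,-5.4,0],[0,0,0.051],1],[[2.35,-5.55,0],[0,0,0.053],1],[[2.35,-5.55,0],[0,0,0.053],1]]'
python3 - <<'E'
from h import *
billet('w2')
rel([.565,-.033,.2315],-87.5)
s=snap('scene','s1');snap('top','t1')
E
```

```text
clock: 8.2
position: [0.5648, -0.0332, 0.2318]
tool_rot: [0.0, 1.0, 0.021, -0.0]
ft_force: [-0.0, -0.2, -6.9]
width: 0.027
grip_force: 89.0
w2 t 8.25 n 15948 x mm [105.4  49.1] boards 59.7 60.0 toolTilt(+x down) 0.0003 Mom [-0.273 -0.031  0.039]
shift cm [ 0.03 -0.05  0.03] turn [ 0.     0.    -0.002]
```

```bash
cat >> h.py <<'E'
def simroll(a,x0,v0=0,fr=.012,lag=.05,T=1.1,dt=.005):
    ts=np.arange(len(a))*.1;x,v=x0,v0;xs=[]
    for t in np.arange(0,T,dt):
        aa=np.interp(t-lag,ts,a);d=aa+x/1.4
        if abs(v)<2e-3 and abs(d)<fr: v=0;acc=0
        else: acc=6.5*(d-fr*np.tanh(v/.003) if abs(v)>1e-4 else d-fr*np.sign(d))
        v+=acc*dt;x+=v*dt
        if x>.106:x=.106;v=min(v,0)
        xs.append((x,v))
    return np.array(xs)
def kick(x0,x1,a0,fr=.012):
    n=8;af=-x1/1.4;T=.8;f=lambda t:10*t**3-15*t**4+6*t**5
    g=lambda t:(60*t-180*t**2+120*t**3)/T**2
    t=np.arange(1,8)/8;init=(x1-x0)*g(t)/6.5-(x0+(x1-x0)*f(t))/1.4+fr*np.sign(x1-x0)
    def res(u):
        a=np.r_[a0,u,af];S=simroll(a,x0,fr=fr)
        i=170;return np.r_[60*(S[i,0]-x1),20*S[i,1],.3*np.diff(a,2),.05*np.diff(np.r_[a])]
    r=least_squares(res,init,diff_step=1e-3);a=np.r_[a0,r.x,af]
    for ff in(.008,.012,.016):S=simroll(a,x0,fr=ff);print('fr',ff,'end',S[170].round(4),S[-1].round(4))
    w=-(a[1:]-a0);print('a',a.round(3));print('wx,dy:',[(round(float(q),3),round(float(5.7*q),2)) for q in w])
E
python3 - <<'E'
from h import *
kick(.1055,.075,-.065)
kick(.075,.045,-.075/1.4)
E
python3 -m pendant '[[[0,0,0],[0.001,0,0],1],[[0,0.05,0],[0.007,0,0],1],[[0,0.1,0],[0.018,0,0],1],[[0,0.19,0],[0.033,0,0],1],[[0,0.27,0],[0.047,0,0],1],[[0,0.33,0],[0.058,0,0],1],[[0,0.36,0],[0.064,0,0],1],[[0,0.37,0],[0.065,0,0],1]]'
python3 -c "
from h import *
billet('w3')"
```

```text
fr 0.008 end [ 0.0663 -0.0295] [ 0.059  -0.0307]
fr 0.012 end [0.075 0.   ] [0.075 0.   ]
fr 0.016 end [0.0826 0.0051] [0.0829 0.    ]
a [-0.065 -0.113 -0.135 -0.123 -0.088 -0.047 -0.022 -0.025 -0.054]
wx,dy: [(0.048, 0.27), (0.07, 0.4), (0.058, 0.33), (0.023, 0.13), (-0.018, -0.1), (-0.043, -0.25), (-0.04, -0.23), (-0.011, -0.07)]
fr 0.008 end [ 0.0355 -0.0312] [ 0.0277 -0.0336]
fr 0.012 end [0.045 0.   ] [0.045 0.   ]
fr 0.016 end [0.0529 0.0049] [0.0531 0.    ]
a [-0.054 -0.093 -0.11  -0.097 -0.064 -0.026 -0.003 -0.006 -0.032]
wx,dy: [(0.04, 0.23), (0.056, 0.32), (0.044, 0.25), (0.01, 0.06), (-0.027, -0.16), (-0.051, -0.29), (-0.048, -0.27), (-0.021, -0.12)]
clock: 9.15
position: [0.565, -0.0371, 0.2318]
tool_rot: [-0.033, 0.999, 0.021, -0.001]
ft_force: [-0.0, 0.1, -7.1]
width: 0.0268
grip_force: 89.0
w3 t 9.2 n 15985 x mm [104.8  49.2] boards 59.7 60.1 toolTilt(+x down) -0.065 Mom [-0.444 -0.04  -0.007]
```

```bash
python3 -m pendant '[[[0,0.27,0],[0.048,0,0],1],[[0,0.4,0],[0.07,0,0],1],[[0,0.33,0],[0.058,0,0],1],[[0,0.13,0],[0.023,0,0],1],[[0,-0.1,0],[-0.018,0,0],1],[[0,-0.25,0],[-0.043,0,0],1],[[0,-0.23,0],[-0.04,0,0],1],[[0,-0.06,0],[-0.011,0,0],1]]' >/dev/null
python3 -c "
from h import *
x=billet('w4');x2=billet('w5');print((x2-x)/.05)"
```

```text
w4 t 10.05 n 15740 x mm [72.3 50.8] boards 58.6 59.4 toolTilt(+x down) -0.0553 Mom [-0.703  0.065 -0.018]
w5 t 10.1 n 15796 x mm [71.7 51.2] boards 59.4 59.7 toolTilt(+x down) -0.0533 Mom [-0.433 -0.021 -0.056]
-0.013525823065921039
```

```bash
python3 -c "
from h import *
x=billet('w6');kick(x,.038,-.054)"
```

```text
w6 t 10.15 n 15861 x mm [70.2 51.4] boards 59.7 60.1 toolTilt(+x down) -0.0532 Mom [-0.316 -0.008  0.044]
fr 0.008 end [ 0.0282 -0.0311] [ 0.0204 -0.0338]
fr 0.012 end [0.038 0.   ] [0.038 0.   ]
fr 0.016 end [0.0462 0.006 ] [0.0465 0.    ]
a [-0.054 -0.094 -0.109 -0.094 -0.058 -0.019  0.005  0.002 -0.027]
wx,dy: [(0.04, 0.23), (0.055, 0.31), (0.04, 0.23), (0.004, 0.02), (-0.035, -0.2), (-0.059, -0.34), (-0.056, -0.32), (-0.027, -0.15)]
```

```bash
python3 -c "
from h import *
for i in range(4): x=billet('w7%d'%i)
kick(x,.038,-.054)"
```

```text
w70 t 10.2 n 15834 x mm [69.1 51.4] boards 59.7 60.2 toolTilt(+x down) -0.0535 Mom [-0.326 -0.04  -0.02 ]
w71 t 10.25 n 15732 x mm [68.4 51.5] boards 59.7 60.1 toolTilt(+x down) -0.0538 Mom [-0.263 -0.037 -0.008]
w72 t 10.3 n 15682 x mm [68.  51.5] boards 59.7 60.1 toolTilt(+x down) -0.054 Mom [-0.257 -0.001 -0.06 ]
w73 t 10.35 n 15651 x mm [67.9 51.5] boards 59.7 60.1 toolTilt(+x down) -0.0541 Mom [-0.282  0.008  0.023]
fr 0.008 end [ 0.0281 -0.0319] [ 0.0201 -0.0348]
fr 0.012 end [0.038 0.   ] [0.038 0.   ]
fr 0.016 end [0.0463 0.005 ] [0.0465 0.    ]
a [-0.054 -0.09  -0.103 -0.089 -0.056 -0.02   0.001 -0.003 -0.027]
wx,dy: [(0.036, 0.21), (0.049, 0.28), (0.035, 0.2), (0.002, 0.01), (-0.034, -0.19), (-0.055, -0.31), (-0.051, -0.29), (-0.027, -0.15)]
```

```bash
python3 -m pendant '[[[0,0.2,0],[0.035,0,0],1],[[0,0.28,0],[0.049,0,0],1],[[0,0.2,0],[0.035,0,0],1],[[0,0.01,0],[0.002,0,0],1],[[0,-0.19,0],[-0.034,0,0],1],[[0,-0.31,0],[-0.055,0,0],1],[[0,-0.29,0],[-0.051,0,0],1],[[0,-0.15,0],[-0.027,0,0],1]]' >/dev/null
python3 -c "
from h import *
for i in range(7): x=billet('w8%d'%i)
kick(x,.002,-.027)"
```

```text
w80 t 11.2 n 7748 x mm [33.4 52.3] boards 58.7 59.4 toolTilt(+x down) -0.0286 Mom [-0.417  0.013 -0.013]
w81 t 11.25 n 7869 x mm [32.5 52.7] boards 59.5 59.6 toolTilt(+x down) -0.0269 Mom [-0.342 -0.06  -0.001]
w82 t 11.3 n 7814 x mm [30.9 52.9] boards 59.8 60.0 toolTilt(+x down) -0.0267 Mom [-0.214 -0.006  0.008]
w83 t 11.35 n 7611 x mm [29.6 52.9] boards 59.8 60.1 toolTilt(+x down) -0.027 Mom [-0.166  0.011 -0.004]
w84 t 11.4 n 7384 x mm [28.5 53. ] boards 59.8 60.1 toolTilt(+x down) -0.0271 Mom [-0.097  0.013 -0.011]
w85 t 11.45 n 7166 x mm [27.6 53. ] boards 59.8 60.0 toolTilt(+x down) -0.0272 Mom [-0.091 -0.051  0.07 ]
w86 t 11.5 n 7011 x mm [26.9 53. ] boards 59.8 60.0 toolTilt(+x down) -0.0272 Mom [-0.106 -0.02  -0.033]
fr 0.008 end [-0.0082 -0.0327] [-0.0165 -0.0361]
fr 0.012 end [0.002 0.   ] [0.002 0.   ]
fr 0.016 end [0.0099 0.003 ] [0.0099 0.    ]
a [-0.027 -0.06  -0.065 -0.05  -0.024  0.001  0.017  0.015 -0.001]
wx,dy: [(0.033, 0.19), (0.038, 0.22), (0.023, 0.13), (-0.003, -0.02), (-0.028, -0.16), (-0.044, -0.25), (-0.042, -0.24), (-0.026, -0.15)]
```

```bash
python3 -c "
from h import *
for i in range(3): x=billet('w9%d'%i)
kick(x,.007,-.027)"
```

```text
w90 t 11.55 n 6869 x mm [26.4 53. ] boards 59.8 60.0 toolTilt(+x down) -0.0272 Mom [-0.092 -0.069 -0.005]
w91 t 11.6 n 6729 x mm [25.8 53. ] boards 59.8 60.0 toolTilt(+x down) -0.0272 Mom [-0.201 -0.019 -0.026]
w92 t 11.65 n 6598 x mm [25.3 53. ] boards 59.8 60.0 toolTilt(+x down) -0.0272 Mom [-0.154 -0.006 -0.081]
fr 0.008 end [-0.0047 -0.0359] [-0.0139 -0.0414]
fr 0.012 end [0.007 0.   ] [0.007 0.   ]
fr 0.016 end [0.0141 0.    ] [0.0141 0.    ]
a [-0.027 -0.049 -0.055 -0.044 -0.025 -0.007  0.004  0.003 -0.005]
wx,dy: [(0.022, 0.13), (0.028, 0.16), (0.017, 0.1), (-0.002, -0.01), (-0.02, -0.11), (-0.031, -0.17), (-0.03, -0.17), (-0.022, -0.13)]
```

```bash
sed -i 's/def kick(x0,x1,a0,fr=.012):/def kick(x0,x1,a0,fr=.010,v0=0):/; s/simroll(a,x0,fr=fr)/simroll(a,x0,v0,fr=fr)/; s/simroll(a,x0,fr=ff)/simroll(a,x0,v0,fr=ff)/' h.py
python3 -c "
from h import *
kick(.0245,.003,-.027,v0=-.01)"
```

```text
fr 0.008 end [-0.0033 -0.0196] [-0.0076 -0.0165]
fr 0.012 end [0.0083 0.002 ] [0.0083 0.    ]
fr 0.016 end [0.0163 0.0061] [0.017  0.0022]
a [-0.027 -0.043 -0.047 -0.037 -0.019 -0.001  0.01   0.009 -0.002]
wx,dy: [(0.016, 0.09), (0.02, 0.11), (0.01, 0.06), (-0.008, -0.04), (-0.026, -0.15), (-0.037, -0.21), (-0.036, -0.21), (-0.025, -0.14)]
```

```bash
python3 -m pendant '[[[0,0.09,0],[0.016,0,0],1],[[0,0.11,0],[0.02,0,0],1],[[0,0.06,0],[0.01,0,0],1],[[0,-0.04,0],[-0.008,0,0],1],[[0,-0.15,0],[-0.026,0,0],1],[[0,-0.21,0],[-0.037,0,0],1],[[0,-0.21,0],[-0.036,0,0],1],[[0,-0.15,0],[-0.027,0,0],1]]' >/dev/null
python3 -c "
from h import *
for i in range(6): x=billet('wa%d'%i)
s=load('wa5');snap('scene','s2');snap('top','t2')"
```

```text
wa0 t 12.5 n 3679 x mm [ 1.7 52.9] boards 59.3 59.6 toolTilt(+x down) -0.0005 Mom [-0.117  0.019  0.026]
wa1 t 12.55 n 3679 x mm [ 1.3 53.1] boards 59.7 59.7 toolTilt(+x down) 0.0001 Mom [-0.08  -0.029  0.01 ]
wa2 t 12.6 n 3683 x mm [ 0.7 53.1] boards 59.8 59.9 toolTilt(+x down) 0.0002 Mom [-0.009 -0.03   0.04 ]
wa3 t 12.65 n 3682 x mm [ 0.5 53.2] boards 59.8 59.9 toolTilt(+x down) 0.0 Mom [0.026 0.002 0.004]
wa4 t 12.7 n 3691 x mm [ 0.5 53.2] boards 59.8 59.9 toolTilt(+x down) -0.0001 Mom [ 0.001  0.004 -0.024]
wa5 t 12.75 n 3673 x mm [ 0.5 53.2] boards 59.8 59.9 toolTilt(+x down) -0.0001 Mom [ 0.004 -0.019  0.104]
```

View pics/wa5.png

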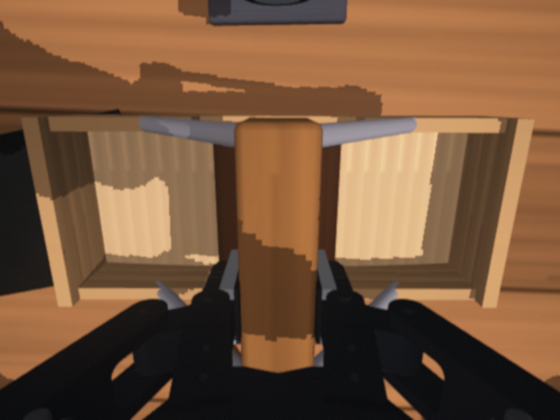

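The wrist view shows the billet centred behind the bar, with its edges at (217,195) and (340,195), and the tray level. The reader foot's front edge runs from (208,24) to (345,20), slightly turned, so I check the squareness and the lens line.

```bash
python3 -c "
from h import *
s=load('wa5');p,q=onplane(s,208,24,.014),onplane(s,345,20,.014)
print(p,q,(p+q)/2,np.degrees(np.arctan2(p[0]-q[0],p[1]-q[1])))
P=xyz(s)[:40,190:370];m=(s['pixels'][:40,190:370].max(-1)<75)&(abs(P[...,2]-.014)<.006)
w=P[m];print(len(w));
ys=np.arange(-.085,.03,.01);e=[np.percentile(w[abs(w[:,1]-y)<.005,0],3) for y in ys];print(np.round(e,4),np.degrees(np.polyfit(ys,e,1)[0]),w[:,1].min(),w[:,1].max())
print(cur()[0],np.degrees(np.arctan2(*cur()[1].as_matrix()[[1,0],1])))
# head sides in the top view
b=load('t2');K=b['camera_matrix'];c=cv2.resize(b['pixels'][80:150,195:275],None,fx=7,fy=7,interpolation=cv2.INTER_CUBIC);cv2.imwrite('pics/c2.png',c[:,:,::-1])
"
```

```text
[0.70483643 0.03782472 0.014     ] [ 0.71356792 -0.09098401  0.014     ] [ 0.70920217 -0.02657965  0.014     ] -3.8779468611525223
970
[0.7117 0.711  0.7104 0.71   0.7094 0.7088 0.7084 0.708  0.7071 0.7067
 0.7061 0.7058] -3.087738432061849 -0.08996694886255772 0.038035576193478894
[ 0.56489292 -0.03307743  0.23192579] -87.56378589237535
```

View pics/c2.png

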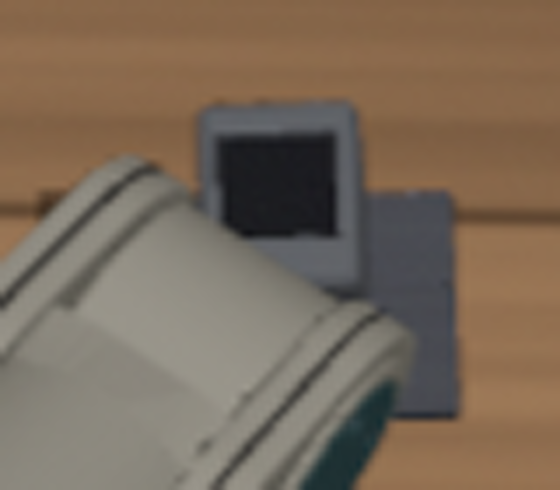

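The crop shows the reader head at (278,195), clear of the arm. The edge fit gives a reader yaw of about 3.1°, so I turn the tray 0.6° and then hold.

```bash
python3 -m pendant '[[[0,0,0],[0,0,-0.001],1],[[0,0,0],[0,0,-0.003],1],[[0,0,0],[0,0,-0.005],1],[[0,0.02,0],[0,0,-0.007],1],[[0,0.03,0],[0,0,-0.009],1],[[0,0.05,0],[0,0,-0.01],1],[[0,0.05,0],[0,0,-0.01],1],[[0,0.05,0],[0,0,-0.01],1]]' >/dev/null
H='hold'
for i in 1 2 3 4 5 6; do python3 -m pendant '[[[0,0,0],[0,0,0],1],[[0,0,0],[0,0,0],1],[[0,0,0],[0,0,0],1],[[0,0,0],[0,0,0],1],[[0,0,0],[0,0,0],1],[[0,0,0],[0,0,0],1],[[0,0,0],[0,0,0],1],[[0,0,0],[0,0,0],1]]' >/dev/null; done
python3 - <<'E'
from h import *
billet('wb')
p0,R0=cur();print(p0)
y=R0.as_matrix()[:,1]
plan([.493,.288,.232],-76.2,56,[p0[0],p0[1],.232],np.degrees(np.arctan2(y[1],y[0])))
E
```

```text
wb t 18.5 n 3685 x mm [ 0.7 53.1] boards 59.8 59.9 toolTilt(+x down) -0.0 Mom [ 0.018 -0.005 -0.021]
[ 0.56490951 -0.03349819  0.23192327]
0 [[-0.0, -0.0, 0.0], -0.0] [[-0.0, -0.01, 0.0], -0.0] [[-0.01, -0.05, 0.0], -0.0] [[-0.02, -0.11, 0.0], -0.001] [[-0.03, -0.2, 0.0], -0.001] [[-0.06, -0.34, 0.0], -0.002] [[-0.09, -0.52, 0.0], -0.003] [[-0.13, -0.76, 0.0], -0.004]
8 [[-0.05, -0.29, 0.0], -0.002] [[-0.1, -0.63, 0.0], -0.004] [[-0.17, -1.04, 0.0], -0.006] [[-0.25, -1.5, 0.0], -0.009] [[-0.33, -2.03, 0.0], -0.012] [[-0.43, -2.61, 0.0], -0.015] [[-0.53, -3.25, 0.0], -0.019] [[-0.65, -3.95, 0.0], -0.023]
16 [[-0.11, -0.75, 0.0], -0.004] [[-0.22, -1.56, 0.0], -0.009] [[-0.34, -2.42, 0.0], -0.014] [[-0.47, -3.32, 0.0], -0.019] [[-0.6, -4.26, 0.0], -0.025] [[-0.74, -5.23, 0.0], -0.03] [[-0.88, -6.24, 0.0], -0.036] [[-1.03, -7.28, 0.0], -0.042]
24 [[-0.1, -1.06, 0.0], -0.006] [[-0.21, -2.14, 0.0], -0.012] [[-0.32, -3.23, 0.0], -0.019] [[-0.43, -4.33, 0.0], -0.025] [[-0.53, -5.43, 0.0], -0.031] [[-0.64, -6.52, 0.0], -0.037] [[-0.75, -7.6, 0.0], -0.044] [[-0.85, -8.66, 0.0], -0.05]
32 [[-0.05, -1.05, 0.0], -0.006] [[-0.1, -2.06, 0.0], -0.012] [[-0.15, -3.05, 0.0], -0.017] [[-0.19, -4.0, 0.0], -0.023] [[-0.24, -4.91, 0.0], -0.028] [[-0.28, -5.77, 0.0], -0.033] [[-0.32, -6.58, 0.0], -0.038] [[-0.36, -7.34, 0.0], -0.042]
40 [[-0.0, -0.71, 0.0], -0.004] [[-0.01, -1.36, 0.0], -0.008] [[-0.01, -1.95, 0.0], -0.011] [[-0.02, -2.48, 0.0], -0.014] [[-0.02, -2.95, 0.0], -0.017] [[-0.02, -3.36, 0.0], -0.019] [[-0.02, -3.71, 0.0], -0.021] [[-0.03, -4.0, 0.0], -0.023]
48 [[0.0, -0.24, 0.0], -0.001] [[0.01, -0.42, 0.0], -0.002] [[0.01, -0.56, 0.0], -0.003] [[0.01, -0.66, 0.0], -0.004] [[0.01, -0.72, 0.0], -0.004] [[0.01, -0.75, 0.0], -0.004] [[0.01, -0.76, 0.0], -0.004] [[0.01, -0.77, 0.0], -0.004]
```

```bash
python3 -m pendant '[[[0,0,0],[0,0,0],1],[[0,-0.01,0],[0,0,0],1],[[-0.01,-0.05,0],[0,0,0],1],[[-0.02,-0.11,0],[0,0,-0.001],1],[[-0.03,-0.2,0],[0,0,-0.001],1],[[-0.06,-0.34,0],[0,0,-0.002],1],[[-0.09,-0.52,0],[0,0,-0.003],1],[[-0.13,-0.76,0],[0,0,-0.004],1]]' >/dev/null
python3 -m pendant '[[[-0.05,-0.29,0],[0,0,-0.002],1],[[-0.1,-0.63,0],[0,0,-0.004],1],[[-0.17,-1.04,0],[0,0,-0.006],1],[[-0.25,-1.5,0],[0,0,-0.009],1],[[-0.33,-2.03,0],[0,0,-0.012],1],[[-0.43,-2.61,0],[0,0,-0.015],1],[[-0.53,-3.25,0],[0,0,-0.019],1],[[-0.65,-3.95,0],[0,0,-0.023],1]]' >/dev/null
python3 -c "
from h import *
print(robot.sense()['moment'],cur()[0])"
python3 -m pendant '[[[-0.11,-0.75,0],[0,0,-0.004],1],[[-0.22,-1.56,0],[0,0,-0.009],1],[[-0.34,-2.42,0],[0,0,-0.014],1],[[-0.47,-3.32,0],[0,0,-0.019],1],[[-0.6,-4.26,0],[0,0,-0.025],1],[[-0.74,-5.23,0],[0,0,-0.03],1],[[-0.88,-6.24,0],[0,0,-0.036],1],[[-1.03,-7.28,0],[0,0,-0.042],1]]' >/dev/null
python3 -c "
from h import *
print(robot.sense()['moment'],cur()[0])"
```

```text
[-0.00968341 -0.03663179 -0.03612413] [0.55436766 0.01367659 0.23192987]
[-0.04622853 -0.01403414 -0.04766486] [0.53819866 0.08577905 0.23193085]
```

```bash
python3 -m pendant '[[[-0.1,-1.06,0],[0,0,-0.006],1],[[-0.21,-2.14,0],[0,0,-0.012],1],[[-0.32,-3.23,0],[0,0,-0.019],1],[[-0.43,-4.33,0],[0,0,-0.025],1],[[-0.53,-5.43,0],[0,0,-0.031],1],[[-0.64,-6.52,0],[0,0,-0.037],1],[[-0.75,-7.6,0],[0,0,-0.044],1],[[-0.85,-8.66,0],[0,0,-0.05],1]]' >/dev/null
python3 -m pendant '[[[-0.05,-1.05,0],[0,0,-0.006],1],[[-0.1,-2.06,0],[0,0,-0.012],1],[[-0.15,-3.05,0],[0,0,-0.017],1],[[-0.19,-4,0],[0,0,-0.023],1],[[-0.24,-4.91,0],[0,0,-0.028],1],[[-0.28,-5.77,0],[0,0,-0.033],1],[[-0.32,-6.58,0],[0,0,-0.038],1],[[-0.36,-7.34,0],[0,0,-0.042],1]]' >/dev/null
python3 -c "
from h import *
print(robot.sense()['moment'],cur()[0])"
python3 -m pendant '[[[0,-0.71,0],[0,0,-0.004],1],[[-0.01,-1.36,0],[0,0,-0.008],1],[[-0.01,-1.95,0],[0,0,-0.011],1],[[-0.02,-2.48,0],[0,0,-0.014],1],[[-0.02,-2.95,0],[0,0,-0.017],1],[[-0.02,-3.36,0],[0,0,-0.019],1],[[-0.02,-3.71,0],[0,0,-0.021],1],[[-0.03,-4,0],[0,0,-0.023],1]]' >/dev/null
python3 -m pendant '[[[0,-0.24,0],[0,0,-0.001],1],[[0.01,-0.42,0],[0,0,-0.002],1],[[0.01,-0.56,0],[0,0,-0.003],1],[[0.01,-0.66,0],[0,0,-0.004],1],[[0.01,-0.72,0],[0,0,-0.004],1],[[0.01,-0.75,0],[0,0,-0.004],1],[[0.01,-0.76,0],[0,0,-0.004],1],[[0.01,-0.77,0],[0,0,-0.004],1]]' >/dev/null
python3 -c "
from h import *
billet('wc');billet('wd');rel([.493,.288,.2315],-76.2);print(cur()[0])
s=load('wd');m=((s['pixels'].max(-1)<45)*255).astype(np.uint8);P=xyz(s)
k=P[(m>0)&(abs(P[...,2]-.004)<.006)];print(len(k),k.min(0),k.max(0))
"
```

```text
[-0.0096788  -0.01847401 -0.04568396] [0.50322882 0.24211382 0.23192167]
wc t 24.15 n 3610 x mm [ 2.7 53.2] boards 59.8 59.9 toolTilt(+x down) -0.0001 Mom [ 0.002 -0.01   0.029]
wd t 24.2 n 3617 x mm [ 2.8 53.2] boards 59.8 59.9 toolTilt(+x down) 0.0 Mom [-0.017 -0.017 -0.052]
shift cm [0.01 0.   0.04] turn [ 0.  0. -0.]
[0.49286705 0.28798957 0.23191646]
9359 [0.51035347 0.12952549 0.00202481] [0.62096737 0.48298444 0.00879703]
```

View pics/wd.png

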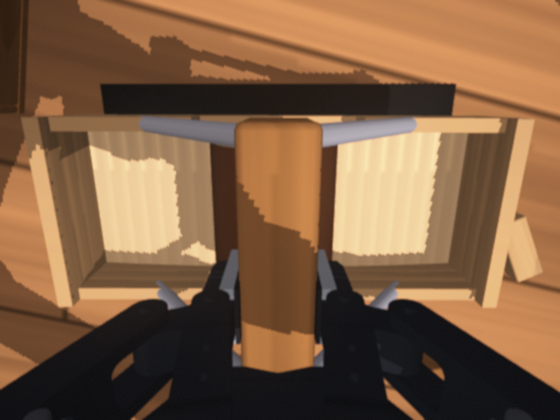

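The view shows the mat's far edge from (103,84) to (454,84), parallel to the tray and centred on it at 278. The wedge at (522,247) lies beyond the tray's end on the bench. I check the across direction and then lower.

```bash
python3 -c "
from h import *
s=load('wd');p0,R=cur();q=[onplane(s,u,v,.004) for u,v in((103,84),(454,84))]
print([R.inv().apply(k-p0).round(4) for k in q])"
python3 -m pendant '[[[0,0,0.1],[0,0,0],1],[[0,0,0.3],[0,0,0],1],[[0,0,0.7],[0,0,0],1],[[0,0,1.2],[0,0,0],1],[[0,0,1.8],[0,0,0],1],[[0,0,2.5],[0,0,0],1],[[0,0,3.2],[0,0,0],1],[[0,0,3.9],[0,0,0],1]]' >/dev/null
python3 -m pendant '[[[0,0,0.7],[0,0,0],1],[[0,0,1.4],[0,0,0],1],[[0,0,2.1],[0,0,0],1],[[0,0,2.8],[0,0,0],1],[[0,0,3.4],[0,0,0],1],[[0,0,3.9],[0,0,0],1],[[0,0,4.3],[0,0,0],1],[[0,0,4.6],[0,0,0],1]]'
python3 -c "
from h import *
billet('we')
s=load('we')"
```

```text
[array([ 0.0899, -0.1767,  0.2279]), array([0.0896, 0.1791, 0.2279])]
clock: 25.8
position: [0.4929, 0.288, 0.1466]
tool_rot: [0.0, 0.993, 0.12, -0.0]
ft_force: [0.2, -1.1, -7.4]
width: 0.0268
grip_force: 90.1
we t 25.85 n 3582 x mm [ 2.9 53.5] boards 60.1 60.2 toolTilt(+x down) 0.0002 Mom [-0.02   0.046  0.022]
```

```bash
python3 -m pendant '[[[0,0,0.2],[0,0,0],1],[[0,0,0.4],[0,0,0],1],[[0,0,0.55],[0,0,0],1],[[0,0,0.7],[0,0,0],1],[[0,0,0.8],[0,0,0],1],[[0,0,0.85],[0,0,0],1],[[0,0,0.9],[0,0,0],1],[[0,0,0.95],[0,0,0],1]]'
python3 -m pendant '[[[0,0,0.03],[0,0,0],1],[[0,0,0.06],[0,0,0],1],[[0,0,0.09],[0,0,0],1],[[0,0,0.12],[0,0,0],1],[[0,0,0.15],[0,0,0],1],[[0,0,0.17],[0,0,0],1],[[0,0,0.17],[0,0,0],1],[[0,0,0.17],[0,0,0],1]]'
```

```text
clock: 26.65
position: [0.4929, 0.2881, 0.1374]
tool_rot: [-0.0, 0.993, 0.12, 0.0]
ft_force: [-0.3, 0.1, -6.6]
width: 0.0268
grip_force: 90.2
clock: 27.45
position: [0.4929, 0.2882, 0.1367]
tool_rot: [-0.001, 0.993, 0.12, 0.0]
ft_force: [-3.8, 0.1, 5.6]
width: 0.027
grip_force: 91.9
```

```bash
python3 -m pendant '[[[0,0,-0.01],[0,0,0],1],[[0,0,-0.02],[0,0,0],1],[[0,0,-0.03],[0,0,0],1],[[0,0,-0.04],[0,0,0],1],[[0,0,-0.04],[0,0,0],1],[[0,0,-0.04],[0,0,0],1],[[0,0,-0.04],[0,0,0],1],[[0,0,-0.04],[0,0,0],1]]' 20
python3 -c "
from h import *
billet('wf')"
```

```text
clock: 28.25
position: [0.4928, 0.2882, 0.1367]
tool_rot: [-0.0, 0.993, 0.12, 0.0]
ft_force: [-4.4, 0.5, 6.2]
width: 0.0271
grip_force: 91.9
wf t 28.3 n 3576 x mm [ 2.7 53.2] boards 59.6 60.2 toolTilt(+x down) -0.0007 Mom [-0.291  0.724 -0.093]
```

```bash
python3 -m pendant '[[[0,0,0],[0,0,0],0.36],[[0,0,0],[0,0,0],0.34],[[0,0,0],[0,0,0],0.3],[[0,0,0],[0,0,0],0.25],[[0,0,0],[0,0,0],0.15],[[0,0,0],[0,0,0],0],[[0,0,0],[0,0,0],-0.5],[[0,0,0],[0,0,0],-1]]'
python3 -c "
from h import *
billet('wg')"
```

```text
clock: 29.1
position: [0.4929, 0.288, 0.1361]
tool_rot: [-0.0, 0.993, 0.12, 0.0]
ft_force: [0.4, -0.5, 0.8]
width: 0.0701
grip_force: 0.0
wg t 29.15 n 4793 x mm [ 3.  53.8] boards 60.3 60.7 toolTilt(+x down) 0.0 Mom [0.006 0.013 0.012]
```

```bash
python3 -m pendant '[[[0,0,0],[0,0,0],-1],[[0,0,-0.5],[0,0,0],-1],[[0,0,-1.5],[0,0,0],-1],[[0,0,-3],[0,0,0],-1],[[0,0,-5],[0,0,0],-1],[[0,0,-7.5],[0,0,0],-1],[[0,0,-10],[0,0,0],-1],[[0,0,-12],[0,0,0],-1]]'
python3 -m pendant '[[[0,0,0],[0,0,0],-1],[[0,0,0],[0,0,0],-1],[[0,0,0],[0,0,0],-1],[[0,0,0],[0,0,0],-1],[[0,0,0],[0,0,0],-1],[[0,0,0],[0,0,0],-1],[[0,0,0],[0,0,0],-1],[[0,0,0],[0,0,0],-1]]'
python3 -c "
from h import *
snap('wrist','wh')"
```

```text
clock: 29.95
position: [0.4935, 0.2879, 0.259]
tool_rot: [-0.0, 0.993, 0.12, 0.001]
ft_force: [0.3, 0.2, -0.1]
width: 0.0859
grip_force: 0.0
clock: 30.75
position: [0.4929, 0.288, 0.256]
tool_rot: [0.0, 0.993, 0.12, -0.0]
ft_force: [-0.7, -0.9, 0.3]
width: 0.0852
grip_force: 0.0
```

View pics/wh.png

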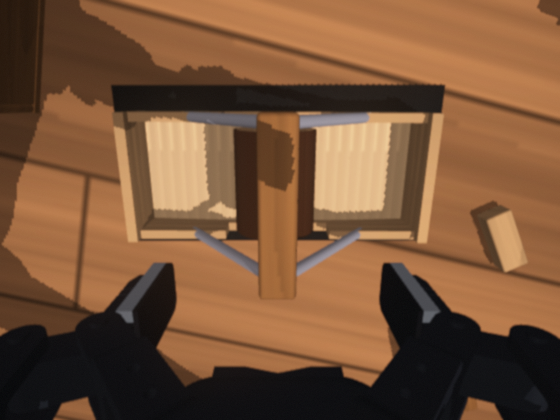

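The tray stands squarely on the mat, centred at about (278,175). The billet is at rest in its middle at (275,185), the wedge at (498,237) is untouched and the gripper is clear.

```bash
python3 -c "
from workcell import robot
print(robot.finish_job())"
```

```text
the job is handed in; nothing more can be done
None
```

The job is handed in at about 31 s: I held the billet centred and level at the reader for over 4 s, then set the tray down squarely on the middle of the mat with the billet at rest in it and left the wedge untouched; no verdict came back.

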